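# Pull the tall board from the rack and put it in the bench stand

## Task

Slide the tall narrow circuit board upward out of the slotted black rack and stand it, metal bar up, in the slot of the empty aluminium bench stand, lowering it gently until it rests on the bottom of the slot. Leave the two short wide boards where they are in the rack.

Things in the scene. Friction and masses are not known exactly. Their poses are not given: they have to be found in the camera images.
- tall_board: Tall narrow circuit board upright in a slot of the black rack: 90 wide, 135 tall, 3 thick (mm). Along its whole top edge an aluminium bar 10 thick, 14 tall (121 to 135 above the bottom edge): grip it there from above, a finger on each face. 0.2 kg; may lean 4 degrees. Origin: middle of bottom edge; x along its width and the slot, y through its thickness, z up to the bar. Its top is 40 above the short boards.
- stand: Fixed aluminium bench stand, base 160 x 100 (mm). Origin: centre of underside, on the table; x along the slot, y across, z up. Slot centred on the origin, floor at z 6, 14 wide between two plates upright to z 66, then flared to a mouth 34 wide at z 86 (highest point); end stops 130 apart (x), 46 high. A board let go in it leans up to 10 degrees against a plate.
- short_board_1: Short wide circuit board, 130 wide, 95 tall (mm), same make as the tall one: 3 mm board, bar 10 thick along the top. It stands in another slot of the rack and stays there. Origin: middle of bottom edge; x along its width, y through its thickness, z up. Rack: fixed, 175 x 186, three slots 60 apart, each 6 wide, 45 deep, floor 6 above the table.
- short_board_2: Short wide circuit board, 130 wide, 95 tall (mm), same make as the tall one: 3 mm board, bar 10 thick along the top. It stands in another slot of the rack and stays there. Origin: middle of bottom edge; x along its width, y through its thickness, z up.
Mind the look-alikes: they are no part of the job. What is shaped like the tall_board but orange is not meant.

How it is judged:
By the outcome, as a careful person would: the job done as asked, in the order asked, and still so for the second after the job is handed in, with the robot touching nothing.
It also fails if it takes over 40 s, if anything falls off the work surface, if the arm or the gripper's body presses on something with over 40 N, if the wrist force passes 120 N, or if a joint passes its speed limit or range.

## Robot

A 6-joint arm with a two-finger parallel gripper is mounted at the origin on the work surface. World frame = base frame: x ahead of the robot, y to its left, z up, the work surface at z = 0. Lengths are in m, angles in degrees, forces in N, time in s.
With the tool pointing down it reaches from about 0.4 to 0.825 m from the base axis. Payload 7 kg.
Tool frame: the origin (TCP) lies at the very end of the fingers, on their centre line; the grasp point (between the pads) lies tcp_to_grasp behind it (tcp_to_grasp is the distance from the TCP to the grasp point, in m); x points along the fingers, y is the direction in which the jaws open and shut, and the axes are right-handed (so a half turn about x gives the same grasp; the last joint's range is limited). The gripper opens to 88 mm and grips with 3 to 60 N. Pads are 19 mm wide; open, the fingers measure 130 mm over their backs; the gripper's body (78 mm by 193 mm) begins 47 mm behind the grasp point.
Start: joints at [-55.056, 20.546, 0.682, 0, -70.136, -16.507], TCP at [0.213, -0.64, 0.227] pointing down, gripper open.
Joint ranges: [-176.03, 176.03], [-82.01, 121.73], [-58.28, 71.71], [-173.87, 95.51], [-174.79, -0.11], [-173.66, 173.66]. Speed limits (degrees/s): [136.94, 136.94, 172.46, 180, 180, 180].

## Interface

Orientations are given as [roll, pitch, yaw] about the fixed x, y, z axes, in that order (R = Rz(yaw) Ry(pitch) Rx(roll)).
In Python, from plant import * gives the robot as it stands. The module is installed in compiled form; this text tells all that it offers.
- The arm moves only by the shell command python3 -m pendant 'ROWS'. ROWS is JSON, a list of rows, each an object with "claw": the finger opening in mm, from 0 to 87.6; "linear": the shift along the tool's x, y, z in mm, a list of three; "twist": the turn about the tool's x in rad. In form: [{"claw": claw, "linear": [tx, ty, tz], "twist": twist}, ...]. A call has exactly 10 rows; each row shifts and turns the commanded pose from where the row before left it, along the tool's axes as they then stand; what a row does not reach is not made up. A row lasts 1/12 s, in which the tool goes at most 41.7 mm and 7.16 degrees, less where a joint would pass 70% of its speed; a pose out of reach is approached as far as the arm can. A call with a gripper value outside its range is refused whole. The fingers move at their own pace and stop on an object; the grip force is fixed at half the most. Time passes only in rows, so rows that do not move let the fingers close, or fill a call up. It gives the time, the measured TCP pose, the force and the opening at its end, in the units of the state.
- get_obs(): the state, without advancing time (a new reading comes with each control period).
- snapshot(name): name is "side" or "top" or "wrist"; returns (picture, depth): 480x640x3 uint8, red, green, blue; 480x640 float32, m along the optical axis (not along the pixel's ray), 0 where there is no reading.
- camera_params(name): a dict with "fx", "fy", "cx", "cy" (pixels), "rvec" (rotation vector, rad) and "tvec" (3), from world to camera coordinates, as OpenCV has them. Camera axes: x right, y down, z forward; pixel columns grow to the right and rows downward; lengths in m; the calibration is good to about 2 mm. A picture is of the moment at which its call begins: read the wrist's pose just before it. camera_params takes no time and is no camera call; for the wrist camera it gives the pose at the moment of the call.
- close_job(): hands the job in, once; it reports no verdict.
Trained networks look in the newest picture that a camera, given by its name, has taken for a name from the list of things; names that differ only in an ending like _2 or _b are one class to them, and where a whole thing is asked for, a point or a joint stands for the part that bears it (a point fixed in the world has none). Each returns a list of dicts, best first, with "confidence" (0 to 1); they miss things now and then, are a little off and sometimes report something else, mostly with a low value. They report only what shows in the picture. A call takes as long as a camera call. They do not tell look-alikes from the thing itself.
- boxes_of(camera, target): "xy" ([column, row] in pixels, amid what is visible of it).
The state is a dict: "clock": time; "joint_pos": joint angles; "qvel": joint speeds; "tau": joint torques, N m; "tool_pos": TCP position; "orientation": TCP orientation; "force": force on the tool from outside, world axes, zero at the start; "moment": the same for the moment, N m; "opening": finger opening in m.
Only numpy, scipy, OpenCV 4.12 (cv2) and the standard library are available. Lean on these libraries where they do the work, as an engineer would, in place of code of your own. Each camera call takes 0.05 s, during which the arm holds its last target. There are 200 camera calls.

## Working session

There is one attempt and no reset: what is moved stays moved. The work goes in short steps, Python scripts to look and compute and a shell command to move; the robot and the scene stay as the last step left them, time stands still between calls to the robot, and variables do not carry over. Pictures are saved under pics/ and viewed, about 8 in all and at most 12, crops included, and the job is handed in when it is done.

```bash
mkdir -p pics; cat > h.py <<'E'
from plant import *
import numpy as np, cv2
def cam(n):
    c=camera_params(n); R,_=cv2.Rodrigues(np.array(c["rvec"],float)); return c,R,np.array(c["tvec"],float)
def cloud(n,d,cp=None):
    c,R,t=cp or cam(n); v,u=np.mgrid[:480,:640]
    P=np.stack([(u-c["cx"])/c["fx"]*d,(v-c["cy"])/c["fy"]*d,d],-1)
    W=(P-t)@R; W[d<=0]=np.nan; return W
def save(n,a): cv2.imwrite(n,a[...,::-1])
E
python3 - <<'E'
from h import *
print(get_obs())
ims=[]
for n in ["side","top"]:
    cp=cam(n); p,d=snapshot(n); save(f"pics/{n}0.png",p); np.savez(f"{n}0.npz",p=p,W=cloud(n,d,cp)); 
    print(n,"campos",-cp[1].T@cp[2])
    W=cloud(n,d,cp)
    for k in ["tall_board","stand","short_board_1"]:
        for b in boxes_of(n,k)[:4]:
            u,v=map(int,b["xy"]); print(k,b,W[v,u])
E
```

```text
{'clock': 0.0, 'joint_pos': array([-5.50561078e+01,  2.05908780e+01,  6.33131026e-01, -2.05373323e-02,
       -7.01346654e+01, -1.65059714e+01]), 'qvel': array([-0.0135313 , -0.03619358, -0.05595166, -0.04305324, -0.05465274,
        0.1880695 ]), 'tau': array([-4.81436982e-04, -5.82714915e+01,  2.93051952e+01,  6.99681357e+00,
        6.84410290e-03, -1.57301256e-04]), 'tool_pos': array([ 0.21329834, -0.63989644,  0.22562277]), 'orientation': array([ 94.70730094,  89.90559179, 113.13822731]), 'force': array([-0.27707342,  0.49729039, -0.05397881]), 'moment': array([-0.06927299, -0.02953934,  0.04983229]), 'opening': 0.08752549602665778}
side campos [0.47632529 0.67601268 0.76761371]
tall_board {'xy': [233.3, 367.1], 'confidence': 0.98} [0.67814739 0.40579847 0.08304131]
tall_board {'xy': [315.0, 317.5], 'confidence': 0.7} [0.5695929  0.30157442 0.10721215]
stand {'xy': [362.4, 142.2], 'confidence': 0.58} [ 0.58502161 -0.27683069  0.02877951]
short_board_1 {'xy': [334.5, 268.5], 'confidence': 0.88} [0.56249009 0.18217574 0.08891127]
short_board_1 {'xy': [331.0, 294.1], 'confidence': 0.58} [0.55470823 0.24427472 0.09650917]
top campos [0.47893246 0.07006229 1.28285738]
tall_board {'xy': [196.7, 253.6], 'confidence': 0.74} [nan nan nan]
tall_board {'xy': [148.9, 200.1], 'confidence': 0.68} [0.66958353 0.39130704 0.13502236]
stand {'xy': [488.1, 253.1], 'confidence': 0.76} [ 0.58030612 -0.2770085   0.02697268]
short_board_1 {'xy': [262.8, 261.4], 'confidence': 0.85} [0.55763802 0.17913827 0.09933351]
short_board_1 {'xy': [231.0, 264.3], 'confidence': 0.73} [0.55141024 0.23816041 0.10347942]
```

View pics/side0.png

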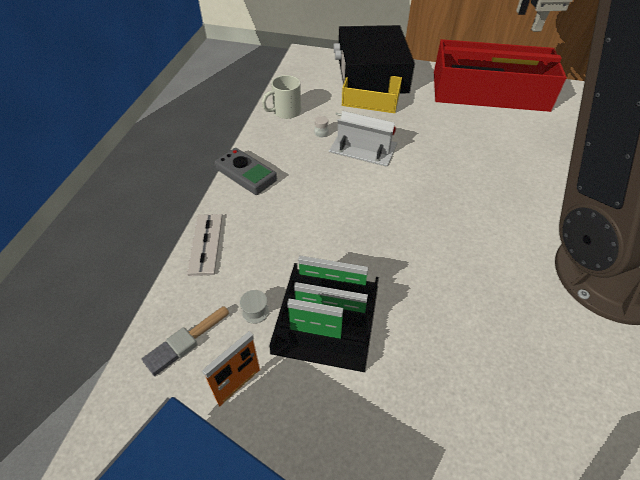

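View pics/top0.png

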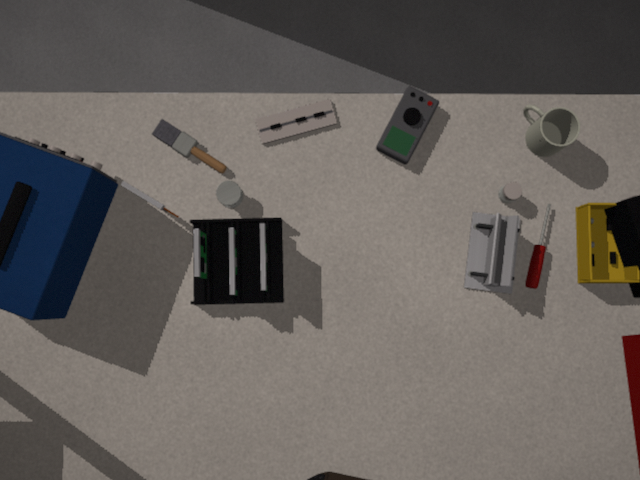

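Side view: the green tall board is the nearest in the rack at about (315,318). The orange decoy stands outside the rack at (233,367), and the stand is at (365,138). In the top view the tall board's bar is at (197,253) and the stand at (493,250). A blue cabinet sits to the left, at columns below 115.

```bash
cat > m.py <<'E'
from h import *
for n in ["side","top"]:
    D=np.load(f"{n}0.npz"); W=D["W"]; p=D["p"].astype(int)
    def sel(x0,x1,y0,y1,z0,z1):
        with np.errstate(invalid='ignore'):
            m=(W[...,0]>x0)&(W[...,0]<x1)&(W[...,1]>y0)&(W[...,1]<y1)&(W[...,2]>z0)&(W[...,2]<z1)
        return m
    grey=(p.max(-1)-p.min(-1)<40)&(p.max(-1)>90)
    for nm,r in [("tall",(.45,.7,.27,.35,.12,.165)),("s_mid",(.45,.7,.21,.27,.085,.12)),("s_far",(.45,.7,.15,.21,.085,.12))]:
        m=sel(*r)&grey
        if m.sum()<10: print(n,nm,m.sum()); continue
        q=W[m]; (c,s,a)=cv2.minAreaRect((q[:,:2]*1000).astype(np.float32))
        print(n,nm,m.sum(),"c",np.round(c,1),"size",np.round(s,1),"ang",round(a,1),"z pct",np.round(np.percentile(q[:,2],[5,50,95]),4))
    for z0,z1 in [(.003,.012),(.03,.055),(.055,.075),(.075,.1),(.1,.2)]:
        q=W[sel(.47,.7,-.36,-.2,z0,z1)&grey]
        if len(q)<10: print(n,"stand",z0,len(q)); continue
        (c,s,a)=cv2.minAreaRect((q[:,:2]*1000).astype(np.float32))
        print(n,"stand",z0,z1,len(q),"c",np.round(c,1),"size",np.round(s,1),"ang",round(a,1))
    q=W[(p[...,2]>p[...,0]+30)&sel(.2,1,.3,1,.02,.6)]
    if len(q): print(n,"blue min/max",q.min(0),q.max(0))
    q=W[sel(.4,.8,.28,.6,.12,.2)]; print(n,"high pts y", np.round(np.percentile(q[:,1],[1,20,50,80,99]),3))
    a,b=((170,480),(350,120)) if 0 else ((0,0),(0,0))
t=np.load("top0.npz")["p"];s=np.load("side0.npz")["p"]
A=cv2.resize(t[185:320,440:600],(480,405),interpolation=2); B=cv2.resize(s[95:175,300:430],(480,295),interpolation=2)
C=cv2.resize(t[205:315,180:300],(300,275),interpolation=2)
o=np.zeros((600,800,3),np.uint8); o[:295,:480]=B; o[300:600,:480]=A[:300]; o[:275,490:790]=C
o[300:580,490:790]=cv2.resize(s[250:375,260:394],(300,280),interpolation=2)
save("pics/crop0.png",o)
E
python3 m.py
```

```text
side tall 514 c [570.  299.7] size [89.2 12.1] ang 1.6 z pct [0.1281 0.1392 0.1417]
side s_mid 553 c [556.9 239.2] size [129.5  12.2] ang 2.0 z pct [0.0902 0.0995 0.1021]
side s_far 571 c [565.4 180.3] size [129.2  13.8] ang 1.7 z pct [0.0885 0.0988 0.1018]
side stand 0.003 0.012 720 c [ 588.1 -280.8] size [222.7 155.7] ang 0.1
side stand 0.03 0.055 461 c [ 609.  -296.6] size [ 42.3 197.1] ang 75.5
side stand 0.055 0.075 483 c [ 582.4 -290.9] size [ 34.8 140.6] ang 83.9
side stand 0.075 0.1 474 c [ 582.5 -290. ] size [ 47.4 140.3] ang 82.5
side stand 0.1 0
side blue min/max [0.54750169 0.49268426 0.14725035] [0.76649677 0.60599105 0.15830944]
side high pts y [0.297 0.518 0.55  0.571 0.597]
top tall 266 c [570.6 299.3] size [88.1 10.7] ang 1.2 z pct [0.1372 0.1404 0.1434]
top s_mid 358 c [557.7 238.6] size [127.7  10.4] ang 1.8 z pct [0.0945 0.1005 0.1041]
top s_far 347 c [566.7 178.7] size [126.2   9.6] ang 1.4 z pct [0.0946 0.0999 0.1039]
top stand 0.003 0.012 1219 c [ 585.8 -280.1] size [227.9 159.1] ang 0.1
top stand 0.03 0.055 212 c [ 613.4 -289.8] size [ 32.4 195.7] ang 68.8
top stand 0.055 0.075 302 c [ 582.3 -301.7] size [ 10.  138.8] ang 82.7
top stand 0.075 0.1 654 c [ 582.7 -291. ] size [ 46.  139.6] ang 83.0
top stand 0.1 0
top blue min/max [0.44735183 0.49078302 0.02018393] [0.78904654 0.66681175 0.16911479]
top high pts y [0.295 0.522 0.56  0.585 0.599]
```

View pics/crop0.png

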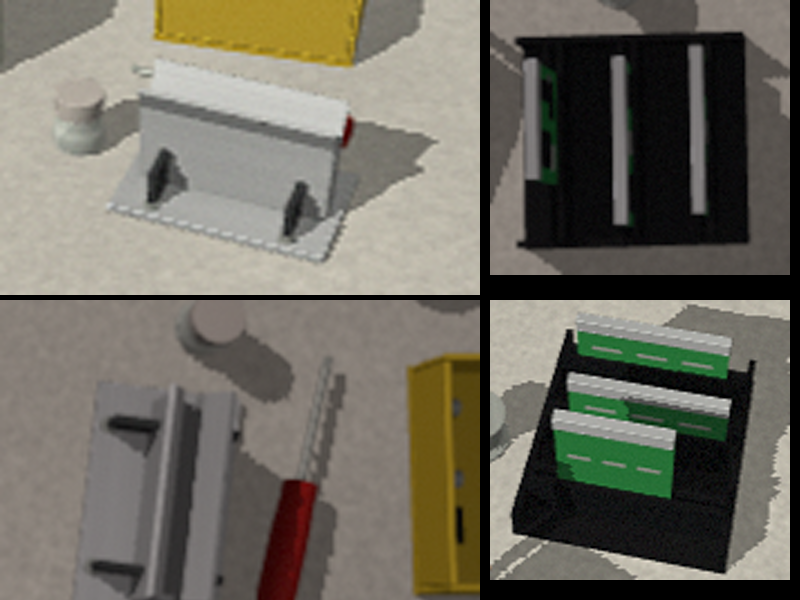

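The bar is at (0.570, 0.2995) with its top at 0.141, which matches the text (0.006 + 0.135). Its yaw is about 1.6°. The stand mouth is centred at (0.5825, −0.2905) with its slot yaw at −7°, and it is empty. The two cameras agree to within about 1.5 mm.

```bash
cat >> h.py <<'E'
from scipy.spatial.transform import Rotation as Ro
def plan(targets, yaw=None):
    o=get_obs(); R=Ro.from_euler('xyz',o["orientation"],degrees=True).as_matrix(); p=o["tool_pos"]
    print("clock",round(o["clock"],2),"tcp",np.round(p,4),"x",np.round(R[:,0],3),"y",np.round(R[:,1],3),"F",np.round(o["force"],1),"open",round(o["opening"],4),"q",np.round(o["joint_pos"],1))
    if yaw is not None:
        n=np.array([-np.sin(np.radians(yaw)),np.cos(np.radians(yaw)),0]); 
        for s in(1,-1): print(" twist rad",round(float(np.arctan2(R[:,2]@(s*n),R[:,1]@(s*n))),4))
    for t in targets:
        t=np.array(t); print(" to",t,"tool mm",np.round(1000*R.T@(t-p),1)); p=t
E
python3 - <<'E'
import plant; print([k for k in dir(plant) if not k.startswith('_')]); print(getattr(plant,'tcp_to_grasp',None))
from h import *
plan([[.213,-.64,.30],[.58,-.29,.30],[.570,.2995,.30],[.570,.2995,.2]],1.6)
E
```

```text
['PlanningError', 'boxes_of', 'camera_params', 'close_job', 'get_obs', 'snapshot', 'tcp_to_grasp']
0.0188
clock 0.4 tcp [ 0.2134 -0.6403  0.2264] x [-0.  0. -1.] y [-0.316  0.949  0.   ] F [-0.1 -0.7  0.5] open 0.0874 q [-55.1  20.6   0.7  -0.  -70.1 -16.5]
 twist rad 0.2938
 twist rad -2.8478
 to [ 0.213 -0.64   0.3  ] tool mm [-73.6   0.4  -0.3]
 to [ 0.58 -0.29  0.3 ] tool mm [  0.  216.  458.8]
 to [0.57   0.2995 0.3   ] tool mm [1.000e-01 5.624e+02 1.769e+02]
 to [0.57   0.2995 0.2   ] tool mm [100.  -0.   0.]
```

```bash
python3 -m pendant '[{"claw":60,"linear":[-35,0,0],"twist":0},{"claw":60,"linear":[-35,5,10],"twist":0},{"claw":60,"linear":[0,14,30],"twist":0},{"claw":60,"linear":[0,15,32],"twist":0},{"claw":60,"linear":[0,15,32],"twist":0},{"claw":60,"linear":[0,15,32],"twist":0},{"claw":60,"linear":[0,15,32],"twist":0},{"claw":60,"linear":[0,15,32],"twist":0},{"claw":60,"linear":[0,15,32],"twist":0},{"claw":60,"linear":[0,15,32],"twist":0}]'
python3 -m pendant '[{"claw":60,"linear":[0,15,32],"twist":0},{"claw":60,"linear":[0,15,32],"twist":0},{"claw":60,"linear":[0,15,32],"twist":0},{"claw":60,"linear":[0,15,32],"twist":0},{"claw":60,"linear":[0,15,32],"twist":0},{"claw":60,"linear":[0,36,12],"twist":0},{"claw":60,"linear":[0,36,11],"twist":0},{"claw":60,"linear":[0,36,11],"twist":0},{"claw":60,"linear":[0,36,11],"twist":0},{"claw":60,"linear":[0,36,11],"twist":0}]'
python3 -c "
from h import *
plan([[.580,.2,.30],[.570,.2995,.30]],1.6)"
```

```text
clock: 1.23
tool_pos: [0.4257, -0.4378, 0.2969]
orientation: [-43.9, 90.0, -25.5]
force: [0.7, -0.2, -0.1]
opening: 0.0603
clock: 2.07
tool_pos: [0.5486, -0.1273, 0.2967]
orientation: [-11.8, 90.0, 6.6]
force: [0.4, 0.0, 0.5]
opening: 0.06
clock 2.07 tcp [ 0.5486 -0.1273  0.2967] x [ 0.  0. -1.] y [-0.316  0.949 -0.   ] F [0.4 0.  0.5] open 0.06 q [  6.9   7.8  -7.2   0.  -75.  -78.4]
 twist rad 0.2938
 twist rad -2.8478
 to [0.58 0.2  0.3 ] tool mm [ -3.3 300.5 133.2]
 to [0.57   0.2995 0.3   ] tool mm [ 0.  97.6 22. ]
```

```bash
python3 -m pendant '[{"claw":60,"linear":[0,36,14],"twist":0},{"claw":60,"linear":[0,36,14],"twist":0},{"claw":60,"linear":[0,36,14],"twist":0},{"claw":60,"linear":[0,36,14],"twist":0},{"claw":60,"linear":[0,36,14],"twist":0},{"claw":60,"linear":[0,36,14],"twist":0},{"claw":60,"linear":[0,36,14],"twist":0},{"claw":60,"linear":[0,36,14],"twist":0},{"claw":60,"linear":[0,36,14],"twist":0},{"claw":60,"linear":[0,36,14],"twist":0}]'
python3 -m pendant '[{"claw":60,"linear":[0,30,12],"twist":0},{"claw":60,"linear":[0,8,3],"twist":0},{"claw":60,"linear":[0,0,0],"twist":0.1},{"claw":60,"linear":[0,0,0],"twist":0.1},{"claw":60,"linear":[0,0,0],"twist":0.094},{"claw":60,"linear":[20,0,0],"twist":0},{"claw":60,"linear":[20,0,0],"twist":0},{"claw":60,"linear":[20,0,0],"twist":0},{"claw":60,"linear":[10,0,0],"twist":0},{"claw":60,"linear":[0,0,0],"twist":0}]'
python3 - <<'E'
from h import *
plan([[.570,.2995,.2],[.570,.2995,.125]],1.6)
cp=cam("wrist"); p,d=snapshot("wrist"); W=cloud("wrist",d,cp); save("pics/w1.png",p)
pp=p.astype(int); g=(pp.max(-1)-pp.min(-1)<40)&(pp.max(-1)>90)
for nm,r in [("tall",(.45,.7,.27,.35,.12,.165)),("mid",(.45,.7,.21,.27,.085,.12))]:
    x0,x1,y0,y1,z0,z1=r; X,Y,Z=W[...,0],W[...,1],W[...,2]
    q=W[g&(X>x0)&(X<x1)&(Y>y0)&(Y<y1)&(Z>z0)&(Z<z1)]
    if len(q)>10: print(nm,len(q),cv2.minAreaRect((q[:,:2]*1000).astype(np.float32)),np.percentile(q[:,2],[5,50,95]), "top ymid", np.median(q[q[:,2]>np.percentile(q[:,2],50)-.003][:,1]))
E
```

```text
clock: 2.9
tool_pos: [0.5676, 0.2588, 0.2969]
orientation: [23.1, 90.0, 41.6]
force: [1.0, -0.4, -0.3]
opening: 0.0603
clock: 3.73
tool_pos: [0.569, 0.2967, 0.224]
orientation: [-145.3, 89.8, -143.8]
force: [0.1, 0.9, -0.2]
opening: 0.0597
clock 3.73 tcp [0.569  0.2967 0.224 ] x [-0.004 -0.003 -1.   ] y [-0.027  1.    -0.002] F [ 0.1  0.9 -0.2] open 0.0597 q [  44.9   17.7   -3.8   -0.   -68.8 -133.3]
 twist rad -0.0005
 twist rad 3.1411
 to [0.57   0.2995 0.2   ] tool mm [23.9  2.8  1.2]
 to [0.57   0.2995 0.125 ] tool mm [75.   0.2  0.3]
tall 1741 ((570.8575439453125, 298.3282165527344), (90.1076431274414, 9.938101768493652), 1.915018081665039) [0.14032305 0.1415768  0.14265837] top ymid 0.29830092121686863
mid 2328 ((557.6795654296875, 238.057861328125), (128.4849090576172, 10.572558403015137), 1.6088916063308716) [0.09227986 0.10140582 0.10265581] top ymid 0.23826618309925796
```

View pics/w1.png

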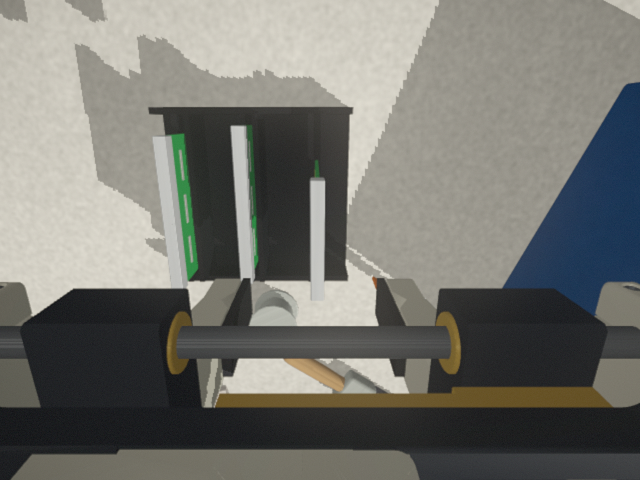

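The wrist view shows the bar at (317,240), between the open fingers, with both short boards to its left. The wrist camera measures the bar at (0.5709, 0.2983), top 0.1416, within about 1 mm of the other cameras. I'm descending to grip it.

```bash
python3 -m pendant '[{"claw":60,"linear":[15,2,1.5],"twist":0},{"claw":60,"linear":[25,0,0],"twist":0},{"claw":60,"linear":[20,0,0],"twist":0},{"claw":60,"linear":[15,0,0],"twist":0},{"claw":60,"linear":[12,0,0],"twist":0},{"claw":60,"linear":[10,0,0],"twist":0},{"claw":60,"linear":[7,0,0],"twist":0},{"claw":60,"linear":[3,0,0],"twist":0},{"claw":60,"linear":[0,0,0],"twist":0},{"claw":60,"linear":[0,0,0],"twist":0}]'
python3 -m pendant '[{"claw":30,"linear":[0,0,0],"twist":0},{"claw":20,"linear":[0,0,0],"twist":0},{"claw":16,"linear":[0,0,0],"twist":0},{"claw":12,"linear":[0,0,0],"twist":0},{"claw":8,"linear":[0,0,0],"twist":0},{"claw":4,"linear":[0,0,0],"twist":0},{"claw":0,"linear":[0,0,0],"twist":0},{"claw":0,"linear":[0,0,0],"twist":0},{"claw":0,"linear":[0,0,0],"twist":0},{"claw":0,"linear":[0,0,0],"twist":0}]'
python3 -c "
from h import *
plan([[.5707,.2988,.3]],1.6)"
```

```text
clock: 4.62
tool_pos: [0.572, 0.2999, 0.1203]
orientation: [26.4, 89.9, 28.0]
force: [-0.3, 1.1, 0.1]
opening: 0.0603
clock: 5.45
tool_pos: [0.5716, 0.2996, 0.1195]
orientation: [-121.3, 90.0, -119.7]
force: [-1.0, 0.4, -0.7]
opening: 0.0094
clock 5.45 tcp [0.5716 0.2996 0.1195] x [-0. -0. -1.] y [-0.028  1.    -0.   ] F [-1.   0.4 -0.7] open 0.0094 q [  45.    22.5  -11.2    0.   -56.3 -133.4]
 twist rad -0.0001
 twist rad 3.1415
 to [0.5707 0.2988 0.3   ] tool mm [-180.5   -0.8   -0.9]
```

```bash
python3 -m pendant '[{"claw":0,"linear":[-3,0,0],"twist":0},{"claw":0,"linear":[-6,0,0],"twist":0},{"claw":0,"linear":[-8,0,0],"twist":0},{"claw":0,"linear":[-10,0,0],"twist":0},{"claw":0,"linear":[-10,0,0],"twist":0},{"claw":0,"linear":[-10,0,0],"twist":0},{"claw":0,"linear":[-10,0,0],"twist":0},{"claw":0,"linear":[-12,0,0],"twist":0},{"claw":0,"linear":[-15,0,0],"twist":0},{"claw":0,"linear":[-15,0,0],"twist":0}]'
python3 -m pendant '[{"claw":0,"linear":[-15,0,0],"twist":0},{"claw":0,"linear":[-15,0,0],"twist":0},{"claw":0,"linear":[-15,0,0],"twist":0},{"claw":0,"linear":[-15,0,0],"twist":0},{"claw":0,"linear":[-10,0,0],"twist":0},{"claw":0,"linear":[-3,0,0],"twist":0},{"claw":0,"linear":[0,0,0],"twist":0},{"claw":0,"linear":[0,0,0],"twist":0},{"claw":0,"linear":[0,0,0],"twist":0},{"claw":0,"linear":[0,0,0],"twist":0}]'
cat > v.py <<'E'
from h import *
import sys
cp=cam("side"); p,d=snapshot("side"); W=cloud("side",d,cp); save("pics/"+sys.argv[1],p)
E
python3 v.py s2.png; python3 -c "
from h import *
plan([[.57,.0,.292],[.5825,-.2905,.292]],-7)"
```

```text
clock: 6.28
tool_pos: [0.5715, 0.2995, 0.2199]
orientation: [-164.1, 90.0, -162.5]
force: [0.4, 0.2, -0.9]
opening: 0.01
clock: 7.12
tool_pos: [0.5712, 0.2994, 0.2905]
orientation: [-143.9, 89.9, -142.3]
force: [0.9, -0.2, -1.6]
opening: 0.0097
clock 7.17 tcp [0.5713 0.2995 0.2906] x [-0.001 -0.001 -1.   ] y [-0.028  1.    -0.001] F [ 0.   0.2 -1. ] open 0.0096 q [  45.    16.     2.5   -0.   -76.6 -133.4]
 twist rad 0.15
 twist rad -2.9916
 to [0.57  0.    0.292] tool mm [  -1.1 -299.3   -9.6]
 to [ 0.5825 -0.2905  0.292 ] tool mm [   0.3 -290.7    4.4]
```

View pics/s2.png

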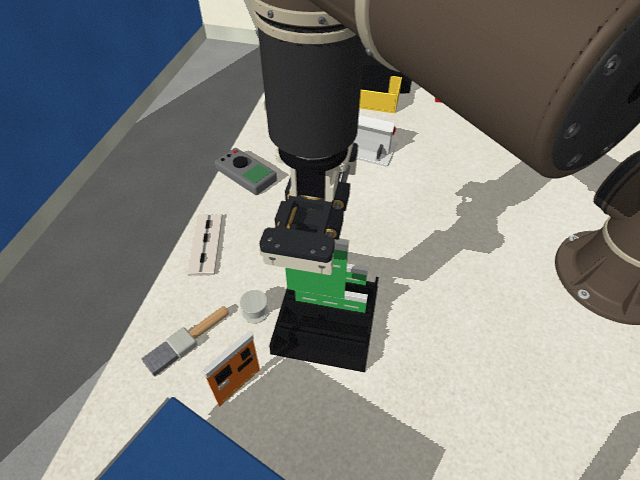

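The tall board is held clear of the rack at about (318,280), and both short boards are still seated. Next I move it over the stand.

```bash
python3 -m pendant '[{"claw":0,"linear":[0,-10,0],"twist":0},{"claw":0,"linear":[0,-20,-1],"twist":0},{"claw":0,"linear":[0,-25,-1],"twist":0},{"claw":0,"linear":[0,-30,-1],"twist":0},{"claw":0,"linear":[0,-30,-1],"twist":0},{"claw":0,"linear":[0,-30,-1],"twist":0},{"claw":0,"linear":[0,-30,0],"twist":0},{"claw":0,"linear":[0,-30,0],"twist":0},{"claw":0,"linear":[0,-30,0],"twist":0},{"claw":0,"linear":[0,-30,0],"twist":0}]'
python3 -m pendant '[{"claw":0,"linear":[0,-30,0],"twist":0},{"claw":0,"linear":[0,-30,0],"twist":0},{"claw":0,"linear":[0,-30,0],"twist":0},{"claw":0,"linear":[0,-30,0],"twist":0},{"claw":0,"linear":[0,-30,0],"twist":0},{"claw":0,"linear":[0,-30,0],"twist":0},{"claw":0,"linear":[0,-30,0],"twist":0},{"claw":0,"linear":[0,-30,0],"twist":0},{"claw":0,"linear":[0,-30,0],"twist":0},{"claw":0,"linear":[0,-22,0],"twist":0}]'
python3 -m pendant '[{"claw":0,"linear":[0,-15,0],"twist":0},{"claw":0,"linear":[0,-8,0],"twist":0},{"claw":0,"linear":[0,0,0],"twist":0.05},{"claw":0,"linear":[0,0,0],"twist":0.05},{"claw":0,"linear":[0,0,0],"twist":0.05},{"claw":0,"linear":[0,0,0],"twist":0},{"claw":0,"linear":[0,0,0],"twist":0},{"claw":0,"linear":[0,0,0],"twist":0},{"claw":0,"linear":[0,0,0],"twist":0},{"claw":0,"linear":[0,0,0],"twist":0}]'
python3 -c "
from h import *
plan([[.5825,-.2905,.22],[.5825,-.2905,.12]],-7)"
```

```text
clock: 8.0
tool_pos: [0.5731, 0.032, 0.2917]
orientation: [-2.8, 90.0, -1.2]
force: [0.0, 0.0, -2.2]
opening: 0.0094
clock: 8.83
tool_pos: [0.5807, -0.2604, 0.2915]
orientation: [-152.2, 90.0, -150.7]
force: [0.8, -0.0, -2.1]
opening: 0.0097
clock: 9.67
tool_pos: [0.5827, -0.28, 0.2916]
orientation: [8.2, 90.0, 1.3]
force: [0.2, 0.3, -1.7]
opening: 0.0096
clock 9.67 tcp [ 0.5827 -0.28    0.2916] x [ 0.  0. -1.] y [0.121 0.993 0.   ] F [ 0.2  0.3 -1.7] open 0.0096 q [ -8.4  16.1   2.7  -0.  -76.6 -88.5]
 twist rad 0.0011
 twist rad -3.1405
 to [ 0.5825 -0.2905  0.22  ] tool mm [ 71.6 -10.4   1.1]
 to [ 0.5825 -0.2905  0.12  ] tool mm [100.  -0.  -0.]
```

```bash
python3 -m pendant '[{"claw":0,"linear":[10,-5,1],"twist":0},{"claw":0,"linear":[15,-5.4,0],"twist":0},{"claw":0,"linear":[10,0,0],"twist":0},{"claw":0,"linear":[5,0,0],"twist":0},{"claw":0,"linear":[0,0,0],"twist":0},{"claw":0,"linear":[0,0,0],"twist":0},{"claw":0,"linear":[0,0,0],"twist":0},{"claw":0,"linear":[0,0,0],"twist":0},{"claw":0,"linear":[0,0,0],"twist":0},{"claw":0,"linear":[0,0,0],"twist":0}]'
python3 - <<'E'
from h import *
plan([[.5825,-.2905,.22]],-7)
u=np.array([np.cos(np.radians(-7)),np.sin(np.radians(-7))]); nn=np.array([-u[1],u[0]]); c=np.array([.5825,-.2905])
for n in["wrist","side","top"]:
    cp=cam(n); p,d=snapshot(n); W=cloud(n,d,cp); save(f"pics/{n}3.png",p); pp=p.astype(int)
    a=(W[...,:2]-c)@u; b=(W[...,:2]-c)@nn; z=W[...,2]
    g=(pp.max(-1)-pp.min(-1)<40)
    q=g&(abs(a)<.09)&(abs(b)<.05)&(z>.078)&(z<.1)
    if q.sum()>20: print(n,"mouth rect (a,b mm)",q.sum(),cv2.minAreaRect((np.stack([a[q],b[q]],1)*1000).astype(np.float32)), "b pct",np.percentile(b[q]*1000,[1,50,99]))
    q=(pp[...,1]>pp[...,0]+25)&(pp[...,1]>pp[...,2]+15)&(abs(a)<.08)&(abs(b)<.06)&(z>.1)&(z<.3)
    if q.sum()>20:
        print(n,"board",q.sum(),"a",np.percentile(a[q]*1000,[1,99]),"z",np.percentile(z[q],[1,99]),"lean fit b(z)",np.polyfit(z[q]-.13,b[q]*1000,1), "b(a)",np.polyfit(a[q],b[q],1))
E
```

```text
clock: 10.5
tool_pos: [0.5826, -0.2907, 0.2521]
orientation: [-3.3, 89.9, -10.3]
force: [1.1, 0.5, -1.3]
opening: 0.0102
clock 10.5 tcp [ 0.5826 -0.2907  0.2521] x [ 0.001 -0.    -1.   ] y [ 0.122  0.993 -0.   ] F [ 1.1  0.5 -1.3] open 0.0102 q [ -9.4  17.5  -0.4   0.  -72.1 -87.6]
 twist rad 0.0001
 twist rad -3.1415
 to [ 0.5825 -0.2905  0.22  ] tool mm [32.1  0.1 -0.2]
wrist mouth rect (a,b mm) 2885 ((1.12530517578125, -1.3404788970947266), (43.90380096435547, 139.61740112304688), 89.4708480834961) b pct [-23.26899451 -13.87117046  20.57430737]
wrist board 141 a [-45.7569542  -45.10033673] z [0.14655049 0.25933765] lean fit b(z) [ 2.04559598 -1.22418278] b(a) [-0.04218681 -0.00295515]
side mouth rect (a,b mm) 371 ((-0.2179107666015625, -0.43667030334472656), (139.76747131347656, 47.743934631347656), 0.08596716821193695) b pct [-22.51035395 -14.6825901   22.9715465 ]
side board 1637 a [-45.39839561  42.51333906] z [0.13906887 0.25574853] lean fit b(z) [5.14213995 0.48209147] b(a) [-0.00034331  0.0008305 ]
top board 61 a [-44.8869298  -28.87249698] z [0.20999486 0.24844277] lean fit b(z) [19.38427158 -0.71383435] b(a) [0.00298192 0.00136765]
```

View pics/side3.png

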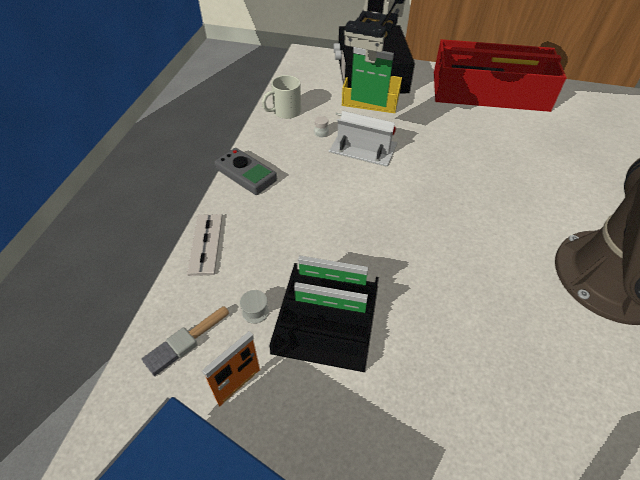

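The board hangs upright over the slot, seen at (372,78) above the stand at (365,138). It is within about 1 mm of the slot centre and leans less than 0.5°. I'll lower it to about 15 mm above the floor, then go gently.

```bash
python3 -m pendant '[{"claw":0,"linear":[8,0,0],"twist":0},{"claw":0,"linear":[12,0,0],"twist":0},{"claw":0,"linear":[14,0,0],"twist":0},{"claw":0,"linear":[14,0,0],"twist":0},{"claw":0,"linear":[14,0,0],"twist":0},{"claw":0,"linear":[14,0,0],"twist":0},{"claw":0,"linear":[14,0,0],"twist":0},{"claw":0,"linear":[14,0,0],"twist":0},{"claw":0,"linear":[8,0,0],"twist":0},{"claw":0,"linear":[5,0,0],"twist":0}]'
python3 -m pendant '[{"claw":0,"linear":[2,0,0],"twist":0},{"claw":0,"linear":[2,0,0],"twist":0},{"claw":0,"linear":[2,0,0],"twist":0},{"claw":0,"linear":[2,0,0],"twist":0},{"claw":0,"linear":[1,0,0],"twist":0},{"claw":0,"linear":[1,0,0],"twist":0},{"claw":0,"linear":[0.5,0,0],"twist":0},{"claw":0,"linear":[0,0,0],"twist":0},{"claw":0,"linear":[0,0,0],"twist":0},{"claw":0,"linear":[0,0,0],"twist":0}]'
```

```text
clock: 11.48
tool_pos: [0.5814, -0.2904, 0.1323]
orientation: [171.6, 89.8, 164.6]
force: [0.1, 0.2, -2.2]
opening: 0.0097
clock: 12.32
tool_pos: [0.5825, -0.2907, 0.1242]
orientation: [-9.3, 90.0, -16.3]
force: [0.7, -0.3, -1.7]
opening: 0.01
```

```bash
python3 -m pendant '[{"claw":0,"linear":[0.5,0,0],"twist":0},{"claw":0,"linear":[0.5,0,0],"twist":0},{"claw":0,"linear":[0.5,0,0],"twist":0},{"claw":0,"linear":[0.5,0,0],"twist":0},{"claw":0,"linear":[0.5,0,0],"twist":0},{"claw":0,"linear":[0.5,0,0],"twist":0},{"claw":0,"linear":[0,0,0],"twist":0},{"claw":0,"linear":[0,0,0],"twist":0},{"claw":0,"linear":[0,0,0],"twist":0},{"claw":0,"linear":[0,0,0],"twist":0}]'
python3 -m pendant '[{"claw":0,"linear":[0.4,0,0],"twist":0},{"claw":0,"linear":[0,0,0],"twist":0},{"claw":0,"linear":[0.4,0,0],"twist":0},{"claw":0,"linear":[0,0,0],"twist":0},{"claw":0,"linear":[0.4,0,0],"twist":0},{"claw":0,"linear":[0,0,0],"twist":0},{"claw":0,"linear":[0,0,0],"twist":0},{"claw":0,"linear":[0,0,0],"twist":0},{"claw":0,"linear":[0,0,0],"twist":0},{"claw":0,"linear":[0,0,0],"twist":0}]'
```

```text
clock: 13.15
tool_pos: [0.5824, -0.2907, 0.1211]
orientation: [-8.6, 90.0, -15.6]
force: [-0.7, 0.7, -1.4]
opening: 0.0098
clock: 13.98
tool_pos: [0.5824, -0.2907, 0.1199]
orientation: [13.8, 90.0, 6.8]
force: [-0.1, -0.0, -1.5]
opening: 0.0099
```

```bash
python3 -m pendant '[{"claw":0,"linear":[0.3,0,0],"twist":0},{"claw":0,"linear":[0,0,0],"twist":0},{"claw":0,"linear":[0.3,0,0],"twist":0},{"claw":0,"linear":[0,0,0],"twist":0},{"claw":0,"linear":[0.3,0,0],"twist":0},{"claw":0,"linear":[0,0,0],"twist":0},{"claw":0,"linear":[0,0,0],"twist":0},{"claw":0,"linear":[0,0,0],"twist":0},{"claw":0,"linear":[0,0,0],"twist":0},{"claw":0,"linear":[0,0,0],"twist":0}]'
```

```text
clock: 14.82
tool_pos: [0.5826, -0.2909, 0.1195]
orientation: [-27.8, 90.0, -34.8]
force: [-1.1, 0.2, 4.8]
opening: 0.0099
```

The force changed from −1.7 to +4.8 N exactly at the expected height, so the board is on the slot floor. I'll open slowly so that it leans gently, then withdraw.

```bash
python3 -m pendant '[{"claw":11,"linear":[0,0,0],"twist":0},{"claw":13,"linear":[0,0,0],"twist":0},{"claw":15,"linear":[0,0,0],"twist":0},{"claw":18,"linear":[0,0,0],"twist":0},{"claw":21,"linear":[0,0,0],"twist":0},{"claw":24,"linear":[0,0,0],"twist":0},{"claw":28,"linear":[0,0,0],"twist":0},{"claw":32,"linear":[0,0,0],"twist":0},{"claw":36,"linear":[0,0,0],"twist":0},{"claw":40,"linear":[0,0,0],"twist":0}]'
python3 -m pendant '[{"claw":48,"linear":[0,0,0],"twist":0},{"claw":56,"linear":[0,0,0],"twist":0},{"claw":64,"linear":[0,0,0],"twist":0},{"claw":72,"linear":[0,0,0],"twist":0},{"claw":80,"linear":[0,0,0],"twist":0},{"claw":80,"linear":[0,0,0],"twist":0},{"claw":80,"linear":[0,0,0],"twist":0},{"claw":80,"linear":[-3,0,0],"twist":0},{"claw":80,"linear":[-6,0,0],"twist":0},{"claw":80,"linear":[-10,0,0],"twist":0}]'
python3 -m pendant '[{"claw":80,"linear":[-15,0,0],"twist":0},{"claw":80,"linear":[-20,0,0],"twist":0},{"claw":80,"linear":[-25,0,0],"twist":0},{"claw":80,"linear":[-30,0,0],"twist":0},{"claw":80,"linear":[-30,0,0],"twist":0},{"claw":80,"linear":[-20,0,0],"twist":0},{"claw":80,"linear":[-5,0,0],"twist":0},{"claw":80,"linear":[0,0,0],"twist":0},{"claw":80,"linear":[0,0,0],"twist":0},{"claw":80,"linear":[0,0,0],"twist":0}]'
python3 - <<'E'
from h import *
plan([])
u=np.array([np.cos(np.radians(-7)),np.sin(np.radians(-7))]); nn=np.array([-u[1],u[0]]); c=np.array([.5825,-.2905])
for n in["wrist","side"]:
    cp=cam(n); p,d=snapshot(n); W=cloud(n,d,cp); save(f"pics/{n}4.png",p); pp=p.astype(int)
    a=(W[...,:2]-c)@u; b=(W[...,:2]-c)@nn; z=W[...,2]
    g=(pp.max(-1)-pp.min(-1)<40)
    q=g&(abs(a)<.09)&(abs(b)<.05)&(z>.11)&(z<.17)
    if q.sum()>20: print(n,"bar",q.sum(),cv2.minAreaRect((np.stack([a[q],b[q]],1)*1000).astype(np.float32)),"z",np.percentile(z[q],[2,50,98]))
    g=(pp[...,1]>pp[...,0]+25)&(pp[...,1]>pp[...,2]+15)&(abs(a)<.08)&(abs(b)<.06)&(z>.08)&(z<.2)
    if g.sum()>20: print(n,"lean deg",np.degrees(np.arctan(np.polyfit(z[g],b[g],1)[0])))
P=cv2.resize(cv2.imread("pics/side4.png")[20:340,210:430],(412,600)); Q=cv2.resize(cv2.imread("pics/wrist4.png"),(388,291))
o=np.zeros((600,800,3),np.uint8);o[:,:412]=P;o[:291,412:]=Q;cv2.imwrite("pics/end.png",o)
E
```

```text
clock: 15.65
tool_pos: [0.5824, -0.2907, 0.119]
orientation: [-17.1, 90.0, -24.1]
force: [1.2, -1.1, -0.7]
opening: 0.0374
clock: 16.48
tool_pos: [0.5819, -0.2906, 0.1378]
orientation: [171.9, 89.9, 164.9]
force: [0.1, -0.1, -0.3]
opening: 0.0797
clock: 17.32
tool_pos: [0.5818, -0.2904, 0.2819]
orientation: [162.2, 89.9, 155.2]
force: [0.5, -0.0, 0.4]
opening: 0.0799
clock 17.32 tcp [ 0.5818 -0.2904  0.2819] x [-0.002  0.001 -1.   ] y [0.122 0.993 0.001] F [ 0.5 -0.   0.4] open 0.0799 q [ -9.4  16.7   2.3  -0.  -75.7 -87.6]
wrist bar 1202 ((-0.7996330261230469, -1.4513373374938965), (89.6123046875, 9.607619285583496), 0.10365508496761322) z [0.13822452 0.14156055 0.14301162]
side bar 255 ((-2.2014999389648438, 0.5747699737548828), (90.00334167480469, 17.195642471313477), 2.636700391769409) z [0.12395471 0.13606723 0.14209985]
side lean deg -0.7303438137094258
```

View pics/end.png

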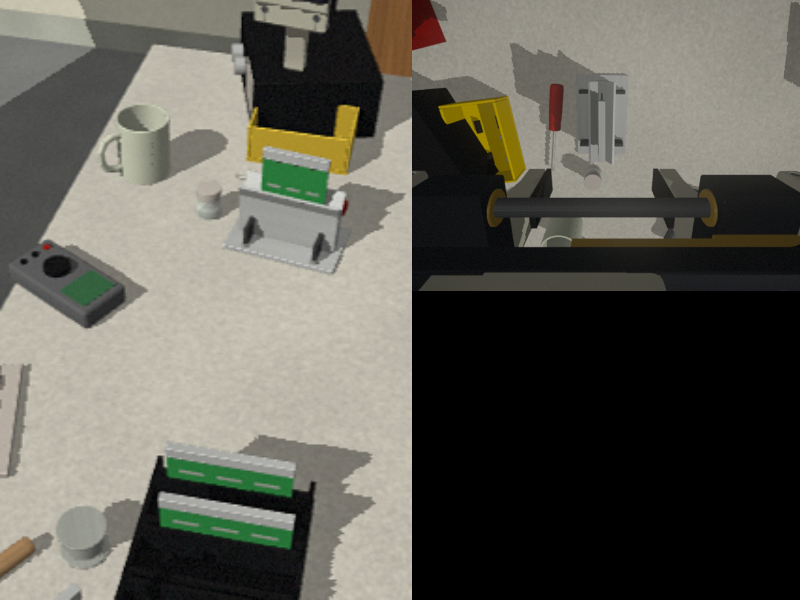

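The tall board stands in the stand with its bar up, at about (297,175) in the crop. Its top is at z 0.1416, so it is on the slot floor (0.006 + 0.135). Both short boards are still in the rack and the gripper is clear, so I'm handing it in.

```bash
python3 -c "
from plant import *
print(close_job())"
```

```text
the job is handed in; nothing more can be done
None
```

I moved the tall green board from the rack to the empty bench stand. It stands in the slot with its metal bar up, and I handed the job in at about 17.4 s on the robot clock.

- **Pick and carry:** I gripped the board by its bar and lifted it about 170 mm before carrying it over the short boards.
- **Placing:** I lowered it in steps of 0.3–0.5 mm at the end. The vertical force changed by about 6.5 N at the height expected for the slot floor. I then opened the fingers slowly and backed off upward about 160 mm.
- **Last checks:** The bar top measured 0.1416 m, against 0.141 m expected when resting on the slot floor. The board was within about 2 mm of the slot centre and leaned less than 1°. Both short boards still looked seated in the rack, and the orange look-alike was never touched.
- **Disagreements:** The cameras differed by only 1–2 mm, within their calibration. In the last check the side view's outline of the bar was less clean than the wrist view's, because it also caught the bar's side face. No check failed.
- **Not certain:** The board stood almost upright when I handed it in, so it may still settle against a plate, which the task says can be up to 10°.

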